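# Close the meal-prep containers from a stack of lids

## Task

Close the four small meal-prep containers: take the lids off the stack one at a time, from the top down, and fit each on the container of its own shape and size before taking the next, so that it lies level and square with its plug down in the mouth. Leave the containers, the salt shaker and the spice jar standing where they are.

Things in the scene. Friction and masses are not known exactly. Their poses are not given: they have to be found in the camera images.
- mini_lid: Flat light-grey plastic lid, dark groove on top, the smallest disc; starts on top of the stack, resting on the round lid. 14 mm tall: 46 mm diameter round flange, 9 mm thick, gripped by its edge, over a central plug (22 mm diameter, 5 mm deep) that enters its container with 6 mm play all round. Origin: centre of plug underside, z up (flange z = 5 to 14 mm). Turned any way. About 25 g.
- round_lid: Flat light-grey plastic lid, dark groove on top, the larger disc; starts third from the bottom, resting on the square lid. 14 mm tall: 62 mm diameter round flange, 9 mm thick, gripped by its edge, over a central plug (38 mm diameter, 5 mm deep) that enters its container with 6 mm play all round. Origin: centre of plug underside, z up (flange z = 5 to 14 mm). Turned any way. About 40 g.
- square_lid: Flat light-grey plastic lid, dark groove on top, square; starts second from the bottom, resting on the long lid. 14 mm tall: 66 x 66 mm flange, 9 mm thick, gripped by its edge, over a central plug (42 x 42 mm, 5 mm deep) that enters its container with 6 mm play all round. Origin: centre of plug underside, z up (flange z = 5 to 14 mm). x and y run parallel to its sides. About 50 g.
- long_lid: Flat light-grey plastic lid, dark groove on top, oblong; starts at the bottom of the stack, its plug on the counter. 14 mm tall: 64 mm (its x) by 124 mm (its y) flange, 9 mm thick, gripped by its edge, over a central plug (40 x 100 mm, 5 mm deep) that enters its container with 6 mm play all round. Origin: centre of plug underside, z up (flange z = 5 to 14 mm). y runs along its length. About 80 g.
- mini_pot: Open black plastic container, the smallest round one, 50 mm tall, cherry tomatoes inside; loose on the counter, about 250 g. Outside 40 mm diameter, walls 3 mm, mouth 34 mm diameter. Origin: centre of underside, z up, rim at z = 50 mm. Turned any way. With its lid home, the flange rests on the rim and the lid's origin is 45 mm above this origin.
- round_pot: Open black plastic container, the larger round one, 50 mm tall, cherry tomatoes inside; loose on the counter, about 250 g. Outside 56 mm diameter, walls 3 mm, mouth 50 mm diameter. Origin: centre of underside, z up, rim at z = 50 mm. Turned any way. With its lid home, the flange rests on the rim and the lid's origin is 45 mm above this origin.
- square_pot: Open black plastic container, square, 50 mm tall, cherry tomatoes inside; loose on the counter, about 300 g. Outside 60 x 60 mm, walls 3 mm, mouth 54 x 54 mm. Origin: centre of underside, z up, rim at z = 50 mm. x and y run parallel to its sides. With its lid home, the flange rests on the rim and the lid's origin is 45 mm above this origin.
- long_pot: Open black plastic container, oblong, 50 mm tall, cherry tomatoes inside; loose on the counter, about 300 g. Outside 58 mm (its x) by 118 mm (its y), walls 3 mm, mouth 52 x 112 mm. Origin: centre of underside, z up, rim at z = 50 mm. y runs along its length. With its lid home, the flange rests on the rim and the lid's origin is 45 mm above this origin.
- salt: Steel salt shaker, 40 mm diameter, 65 mm tall, standing loose among the containers; a bystander. Origin: centre of its underside.
- spice_jar: Amber spice jar with black cap, 40 mm diameter, 65 mm tall, standing loose among the containers; a bystander. Origin: centre of its underside.
Mind the look-alikes: they are no part of the job. What is shaped like the long_lid but blue or brown is not meant.

How it is judged:
By the outcome, as a careful person would: the job done as asked, in the order asked, and still so for the second after the job is handed in, with the robot touching nothing.
It also fails if it takes over 136 s, if anything falls off the work surface, if the arm or the gripper's body presses on something with over 40 N, if the wrist force passes 120 N, or if a joint passes its speed limit or range.

## Robot

A 6-joint arm with a two-finger parallel gripper is mounted at the origin on the work surface. World frame = base frame: x ahead of the robot, y to its left, z up, the work surface at z = 0. Lengths are in mm, angles in rad, forces in N, time in s.
With the tool pointing down it reaches from about 350 to 775 mm from the base axis. Payload 7.3 kg.
Tool frame: the origin (TCP) lies at the very end of the fingers, on their centre line; the grasp point (between the pads) lies behind it (bot.grip_point_offset is the z of the grasp point in the tool frame, in mm); z points along the fingers, y is the line along which they close (so a half turn about z gives the same grasp; the last joint's range is limited). The gripper opens to 92 mm and grips with 3 to 60 N. Pads are 19 mm wide; open, the fingers measure 130 mm over their backs; the gripper's body (75 mm by 190 mm) begins 47 mm behind the grasp point.
Start: joints at [-1.46, 0.342, 1.524, -0, 1.275, -0.146], TCP at [133.365, -507.798, 226.741] pointing down, gripper open.
Joint ranges: [-2.53, 2.53], [-0.77, 2.02], [0.04, 2.7], [-1, 4.14], [0.28, 2.66], [-3.11, 3.11]. Speed limits (rad/s): [2.57, 2.57, 3.14, 3.14, 3.14, 3.14].

## Interface

Orientations are given as [roll, pitch, yaw] about the fixed x, y, z axes, in that order (R = Rz(yaw) Ry(pitch) Rx(roll)).
In Python, from plant import bot gives the robot as it stands. The module is installed in compiled form; this text tells all that it offers.
- The arm moves only by the shell command python3 -m crank 'ROWS'. ROWS is JSON, a list that holds one entry, the list of rows, each a list of 5 numbers: the opening, from 0 (shut) to 1 (fully open), then the shift along the tool's x, y, z in cm, then the turn about the tool's z in degrees. In form: [[[claw, x, y, z, turn], ...]]. A call has exactly 10 rows; each row is the pose to reach, as a shift and turn from the pose commanded when the call began, along the tool's axes at that moment; what a row does not reach only later rows make up. A row lasts 1/10 s, in which the tool goes at most 50 mm and 8.59 degrees, less where a joint would pass 70% of its speed; a pose out of reach is approached as far as the arm can. A call with a gripper value outside its range is refused whole. The fingers move at their own pace and stop on an object; the grip force is fixed at half the most. Time passes only in rows, so rows that repeat a pose let the fingers close, or fill a call up. It gives the time, the measured TCP pose, the force, the opening and the grip force at its end, in the units of the state.
- bot.get_obs(): the state, without advancing time (a new reading comes with each control period).
- bot.capture(name): name is "scene" or "top" or "wrist"; returns (picture, depth): 420x560x3 uint8, red, green, blue; 420x560 float32, mm along the optical axis (not along the pixel's ray), 0 where there is no reading.
- bot.calibration(name): a dict with "vertical_fov" (degrees; the focal length in pixels is half the picture's height over the tangent of half this angle, whatever the lens; pixels are square), "cx", "cy" (the principal point, pixels), "rvec" (rotation vector, rad) and "tvec" (3), from world to camera coordinates, as OpenCV has them; the wrist camera has in their place "tool_from_camera" (4x4, takes a point from camera to tool coordinates, whose origin is the TCP and whose axes are the flange's). Camera axes: x right, y down, z forward; pixel columns grow to the right and rows downward; lengths in mm; the calibration is good to about 2 mm. The wrist camera is an equidistant fisheye: a pixel r from the principal point sees the ray r / f radians off the axis. A picture is of the moment at which its call begins: read the wrist's pose just before it. calibration takes no time and is no camera call.
- bot.close_job(): hands the job in; it is judged then, once.
The state is a dict: "time": time; "joint_positions": joint angles; "dq": joint speeds; "tau": joint torques, N m; "tool_pos": TCP position; "tcp_rot": TCP orientation; "contact_force": force on the tool from outside, world axes, zero at the start; "moment": the same for the moment, N m; "grip_width": finger opening in mm; "finger_force": force on a finger pad.
Only numpy, scipy, OpenCV 4.12 (cv2) and the standard library are available. Lean on these libraries where they do the work, as an engineer would, in place of code of your own. Each camera call takes 0.05 s, during which the arm holds its last target. There are 200 camera calls.

## Working session

There is one attempt and no reset: what is moved stays moved. The work goes in short steps, Python scripts to look and compute and a shell command to move; the robot and the scene stay as the last step left them, time stands still between calls to the robot, and variables do not carry over. Pictures are saved under pics/ and viewed, at most 14 in all, crops included, and the job is handed in when it is done.

```bash
mkdir -p pics && ls && cat > h.py <<'E'
import numpy as np, cv2
from scipy.spatial.transform import Rotation as R
from plant import bot
def cap(n):
    o=bot.get_obs(); im,d=bot.capture(n); return o,im,d
def cloud(n,d,o=None):
    c=bot.calibration(n); h,w=d.shape
    f=h/2/np.tan(np.radians(c['vertical_fov'])/2)
    v,u=np.mgrid[:h,:w].astype(float); x=(u-c['cx']);y=(v-c['cy'])
    if n=='wrist':
        r=np.hypot(x,y)+1e-9; t=r/f; s=np.tan(t)/r
        P=np.stack([x*s*d,y*s*d,d],-1)
        T=np.array(c['tool_from_camera']); P=P@T[:3,:3].T+T[:3,3]
        Rt=R.from_euler('xyz',o['tcp_rot']).as_matrix()
        return P@Rt.T+np.array(o['tool_pos'])
    P=np.stack([x/f*d,y/f*d,d],-1)
    Rm=cv2.Rodrigues(np.array(c['rvec'],float))[0]
    return (P-np.array(c['tvec'],float).ravel())@Rm
E
python3 - <<'E'
from h import *
o=bot.get_obs(); print(o, bot.grip_point_offset)
for n in ('scene','top'):
    o,im,d=cap(n); cv2.imwrite(f'pics/{n}0.png',im[...,::-1]); np.savez(f'{n}0.npz',im=im,d=d)
    P=cloud(n,d); print(n,bot.calibration(n),np.median(P[d>0],0))
E
```

```text
pics
{'time': 0.0, 'joint_positions': array([-1.45999043e+00,  3.42704857e-01,  1.52504707e+00, -3.31430471e-05,
        1.27542036e+00, -1.46004271e-01]), 'dq': array([ 0.00082453, -0.00081744,  0.00076579,  0.00105833,  0.00159279,
       -0.00087374]), 'tau': array([-1.39109776e-03, -4.31244743e+01, -2.44221014e+01,  7.17408629e-02,
        5.59722050e-02, -1.22295064e-04]), 'tool_pos': array([ 133.30966699, -507.34821995,  226.04376297]), 'tcp_rot': array([-3.14002521e+00, -1.98460429e-04,  2.56819683e-01]), 'contact_force': array([0.62868273, 0.72843186, 0.98728857]), 'moment': array([-0.03585544,  0.04867215, -0.0387364 ]), 'finger_force': 0.0, 'grip_width': 92.17250570187346} -18.8
scene {'vertical_fov': 57.83597123403037, 'cx': 277.0686333626869, 'cy': 212.78864049975437, 'rvec': array([ 1.18873417,  2.3694677 , -0.95299234]), 'tvec': array([ 267.43788753, -260.70636275, 1165.40446103])} [447.34076551  25.98617914   1.08794248]
top {'vertical_fov': 42.67585778916235, 'cx': 279.0277419833785, 'cy': 213.35368290228882, 'rvec': array([ 2.11303868, -2.16884106,  0.13868808]), 'tvec': array([  51.21819998,  518.05544258, 1430.84807987])} [ 5.31564285e+02  3.64034516e+01 -1.74975057e-01]
```

View pics/top0.png

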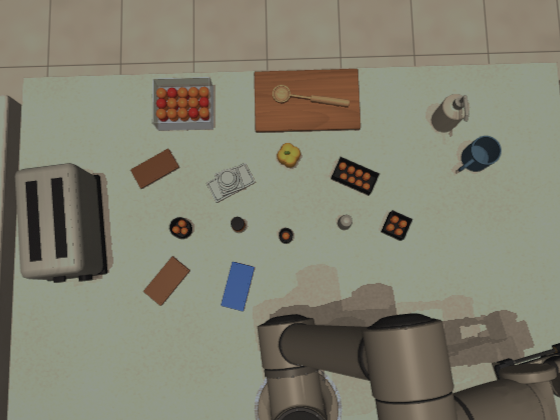

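View pics/scene0.png

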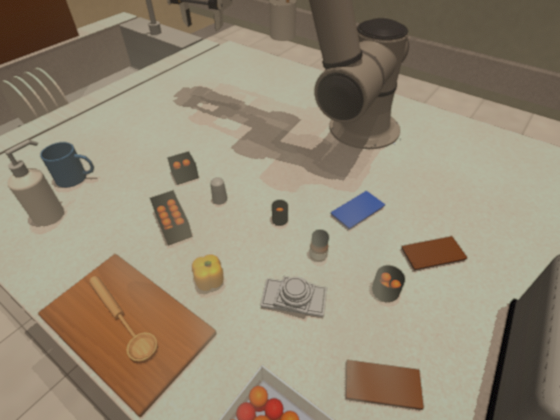

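The top view shows the stack at (231,182) and the pots: long (355,176), square (397,225), mini (286,235), round (181,228). The salt is at (345,221) and the spice jar at (238,224).

Things that could be taken for the long lid: the light-grey stack at (231,182), the blue slab at (238,286) and the brown slabs at (155,168) and (167,280). I choose the grey stack.

```bash
cat >> h.py <<'E'
def blob(P,cx,cy,rad,z0,z1):
    m=(np.hypot(P[...,0]-cx,P[...,1]-cy)<rad)&(P[...,2]>z0)&(P[...,2]<z1)
    q=P[m]; 
    if len(q)<4: return None
    r=cv2.minAreaRect(q[:,:2].astype(np.float32)); return len(q),np.round(r[0],1),np.round(r[1],1),round(r[2],1),np.round(np.percentile(q[:,2],[5,50,95]),1)
E
python3 - <<'E'
from h import *
for n in ('top','scene'):
  z=np.load(n+'0.npz'); P=cloud(n,z['d'])
  if n=='top':
    C={k:P[v,u] for k,(u,v) in dict(stack=(231,182),mini=(286,235),round=(181,228),square=(397,225),long=(355,176),salt=(345,221),spice=(238,224),pepper=(289,155)).items()}
  for k,c in C.items():
    print(n,k,np.round(c,0),blob(P,c[0],c[1],80 if k in('stack','long') else 45,5,90),'top:',blob(P,c[0],c[1],75 if k in('stack','long') else 45,42,58))
im=np.load('top0.npz')['im'][140:260,150:430]; cv2.imwrite('pics/crop0.png',cv2.resize(im[...,::-1],None,fx=2.8,fy=2.8,interpolation=cv2.INTER_CUBIC))
E
```

```text
top stack [606. 166.  56.] (1133, array([606.8, 166.2]), array([150.3, 149.7]), 53.9, array([ 6.7, 21.4, 57.8])) top: (248, array([615.3, 176.1]), array([57.8, 58.4]), 43.5, array([42.7, 52.8, 57.3]))
top mini [459.  20.  36.] (175, array([452.9,  20.8]), array([76.2, 75. ]), 48.2, array([ 5.5, 32.2, 51.9])) top: (50, array([458.7,  20.6]), array([37.4, 38. ]), 59.3, array([43.4, 48.7, 53.5]))
top round [490. 312.   7.] (377, array([487. , 313.4]), array([81.9, 82.3]), 8.2, array([ 5.8, 32.8, 52.3])) top: (89, array([487.7, 307.1]), array([54.4, 55.1]), 84.5, array([42.6, 48.7, 55.9]))
top square [ 482. -288.    4.] (497, array([ 482.9, -290.6]), array([80.1, 83.6]), 64.3, array([ 7.1, 33.6, 51.6])) top: (130, array([ 478.8, -282.8]), array([60.3, 60.8]), 64.0, array([43.1, 48.6, 53.2]))
top long [ 625. -179.    1.] (877, array([ 622.2, -175. ]), array([137.1, 148.2]), 33.0, array([ 5.8, 32.8, 51.2])) top: (199, array([ 619.9, -174.9]), array([118.1,  60.6]), 64.4, array([42.9, 48.6, 53.1]))
top salt [ 490. -138.   63.] (202, array([ 490.3, -141.5]), array([75.3, 70.7]), 74.6, array(
[... 1428 characters left out ...]
])) top: (292, array([ 620.8, -175.8]), array([121.3,  58.1]), 64.2, array([42.9, 49.2, 52.1]))
scene salt [ 490. -138.   63.] (358, array([ 496.5, -139.3]), array([33.7, 34. ]), 19.2, array([ 8.6, 41.8, 65.3])) top: (82, array([ 499.6, -134.6]), array([17.2, 35. ]), 55.4, array([43.3, 50.5, 57.8]))
scene spice [489. 148.  65.] (514, array([495.4, 150. ]), array([38.2, 38.9]), 74.1, array([12.1, 49.3, 66.6])) top: (66, array([503.5, 154.6]), array([15.2, 33.2]), 22.9, array([42.7, 51. , 57.4]))
scene pepper [677.   6.  57.] (917, array([685.8,   8.4]), array([55.1, 58.7]), 58.8, array([19.2, 55.4, 60.9])) top: (418, array([685.8,   7.8]), array([54. , 57.6]), 57.1, array([43.4, 54.8, 57.8]))
```

View pics/crop0.png

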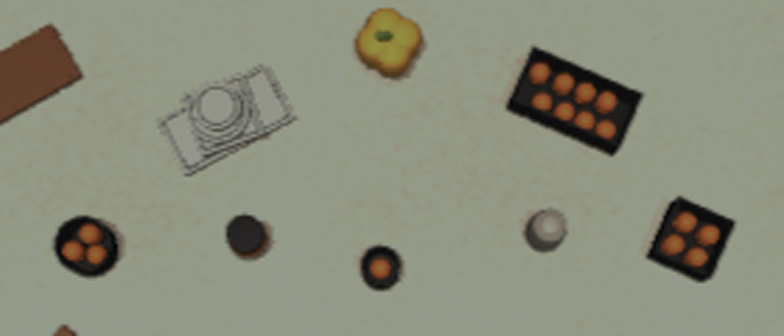

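The crop confirms the choice. The grey four-tier stack has the mini lid at crop (217,107), off-centre on the oblong grey lid, and the brown slab at (30,70) is a decoy. Next, how far to go to look at it with the wrist camera.

```bash
cat >> h.py <<'E'
def go(x,y,z,yaw=None,o=None):
    "shift (cm, tool axes) and turn (deg) from the measured pose to TCP x,y,z and yaw (deg)"
    o=o or bot.get_obs(); Rt=R.from_euler('xyz',o['tcp_rot']).as_matrix()
    s=Rt.T@(np.array([x,y,z])-o['tool_pos'])/10
    y0=np.degrees(np.arctan2(Rt[1,0],Rt[0,0])); t=0 if yaw is None else -((yaw-y0+90)%180-90)
    print('t',round(o['time'],2),'pos',np.round(o['tool_pos'],1),'yaw',round(y0,1),'grip',round(o['grip_width'],1),round(o['finger_force'],1),'-> shift',np.round(s,2),'turn',round(t,1),'q6',o['joint_positions'][5].round(2))
E
python3 - <<'E'
from h import *
print(np.round(bot.calibration('wrist')['tool_from_camera'],2),bot.calibration('wrist')['vertical_fov'])
go(590,165,290)
E
```

```text
[[   0.     -0.95   -0.3    82.72]
 [   1.      0.     -0.     -0.47]
 [   0.     -0.3     0.95 -157.17]
 [   0.      0.      0.      1.  ]] 65.70646984690485
t 0.1 pos [ 133.3 -507.4  226.1] yaw 14.7 grip 91.7 0.0 -> shift [ 61.25 -53.45  -6.31] turn 0 q6 -0.15
```

```bash
python3 -m crank '[[[1,5,-3,0,0],[1,10,-7,0,0],[1,15,-11,0,0],[1,20,-15,0,0],[1,25,-19,0,0],[1,29,-23,0,0],[1,33,-27,0,0],[1,37,-30,0,0],[1,41,-34,0,0],[1,45,-38,0,0]]]'; python3 -c "
from h import *
go(605,170,220)"
```

```text
time: 1.1
tool_pos: [425.3, -100.6, 226.6]
tcp_rot: [3.141, 0.0, 0.257]
contact_force: [0.4, -0.3, 1.1]
grip_width: 91.6
finger_force: 0.0
t 1.1 pos [ 425.3 -100.6  226.6] yaw 14.7 grip 91.6 0.0 -> shift [ 24.25 -21.61   0.66] turn 0 q6 0.91
```

```bash
python3 -m crank '[[[1,4,-4,0,0],[1,8,-8,0,0],[1,12,-11,0,0],[1,16,-14,0,0],[1,20,-17,0,0],[1,20,-17,0,0],[1,20,-17,0,0],[1,20,-17,0,0],[1,20,-17,0,0],[1,20,-17,0,0]]]'; python3 -c "
from h import *
go(605,170,220)"
```

```text
time: 2.1
tool_pos: [574.4, 111.3, 227.1]
tcp_rot: [3.141, -0.0, 0.255]
contact_force: [-0.6, 0.2, -0.4]
grip_width: 92.0
finger_force: 0.0
t 2.1 pos [574.4 111.3 227.1] yaw 14.6 grip 92.0 0.0 -> shift [ 4.44 -4.91  0.71] turn 0 q6 1.38
```

```bash
python3 -m crank '[[[1,2,-2,0,0],[1,4.4,-4.9,0.7,0],[1,4.4,-4.9,0.7,0],[1,4.4,-4.9,0.7,0],[1,4.4,-4.9,0.7,0],[1,4.4,-4.9,0.7,0],[1,4.4,-4.9,0.7,0],[1,4.4,-4.9,0.7,0],[1,4.4,-4.9,0.7,0],[1,4.4,-4.9,0.7,0]]]'; python3 - <<'E'
from h import *
o,im,d=cap('wrist'); np.savez('w0.npz',im=im,d=d); cv2.imwrite('pics/w0.png',im[...,::-1])
P=cloud('wrist',d,o); np.save('w0P.npy',P)
go(605,170,220)
c=(615,176)
for zz in ((8,16),(22,30),(37,44),(51,59)): print(zz,blob(P,*c,80,*zz))
for k,c in dict(mini=(459.5,20.5),round=(488.5,307.5)).items(): print(k,blob(P,*c,45,45,54),blob(P,*c,45,5,54))
E
```

```text
time: 3.1
tool_pos: [605.0, 171.1, 219.8]
tcp_rot: [3.141, -0.0, 0.257]
contact_force: [0.4, -0.0, 0.3]
grip_width: 91.7
finger_force: 0.0
t 3.15 pos [605.  171.2 219.7] yaw 14.7 grip 91.9 0.0 -> shift [-0.03  0.11 -0.03] turn 0 q6 1.47
(8, 16) (2590, array([615.8, 171.9]), array([ 64.7, 124.6]), 26.8, array([12. , 13.4, 14.7]))
(22, 30) (920, array([617.4, 174.5]), array([66.1, 66. ]), 18.5, array([25.4, 27.1, 28.5]))
(37, 44) (1034, array([617.8, 177.4]), array([60.6, 60.5]), 60.1, array([40. , 41.3, 42.6]))
(51, 59) (1541, array([620.1, 176.9]), array([44.9, 43.7]), 15.3, array([54.1, 55.5, 56.7]))
mini (165, array([454.8,  19.8]), array([28.6, 39.5]), 14.1, array([45.5, 48.8, 50.1])) (438, array([454.7,  19.8]), array([28.6, 39.6]), 14.1, array([23.9, 40.6, 49.8]))
round (297, array([492.1, 312.9]), array([44.5, 55.4]), 55.6, array([45.6, 48.9, 50.3])) (1765, array([491. , 310.3]), array([50.3, 56.6]), 39.7, array([ 9.5, 33.3, 49.4]))
```

View pics/w0.png

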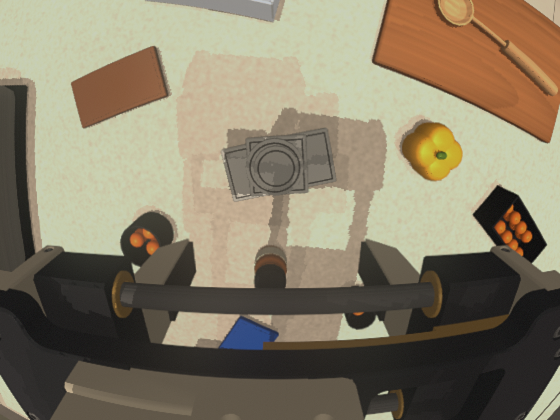

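The image shows the four-tier stack at (275,166), with the pepper at (433,152) beside it. The measured flange sizes and heights match all four lids. Now to grip the mini lid.

```bash
python3 -m crank '[[[1,0.8,-0.1,3,0],[1,1.6,-0.2,7,0],[1,1.6,-0.2,11,0],[1,1.6,-0.2,14,0],[1,1.6,-0.2,16,0],[1,1.6,-0.2,17,0],[1,1.6,-0.2,17.5,0],[1,1.6,-0.2,17.5,0],[1,1.6,-0.2,17.5,0],[1,1.6,-0.2,17.5,0]]]'; python3 -c "
from h import *
go(620.1,176.9,45)"
```

```text
time: 4.15
tool_pos: [620.8, 177.3, 46.0]
tcp_rot: [3.141, -0.002, 0.257]
contact_force: [0.3, 0.6, 0.4]
grip_width: 92.2
finger_force: 0.0
t 4.15 pos [620.8 177.3  46. ] yaw 14.7 grip 92.2 0.0 -> shift [-0.08  0.03  0.1 ] turn 0 q6 1.47
```

```bash
python3 -m crank '[[[0.4,0,0,0,0],[0.4,0,0,0,0],[0.4,0,0,0,0],[0.4,0,0,0,0],[0.4,0,0,0,0],[0.4,0,0,0,0],[0.4,0,0,0,0],[0.4,0,0,0,0],[0.4,0,0,0,0],[0.4,0,0,0,0]]]'; python3 -c "
from h import *
go(620.1,176.9,45)"
```

```text
time: 5.15
tool_pos: [620.0, 177.2, 44.7]
tcp_rot: [3.142, 0.0, 0.257]
contact_force: [0.7, -1.1, 0.1]
grip_width: 44.0
finger_force: 30.0
t 5.15 pos [620.  177.2  44.7] yaw 14.7 grip 44.0 30.0 -> shift [ 0.    0.03 -0.03] turn 0 q6 1.47
```

```bash
python3 -m crank '[[[0.4,0,0,-1,0],[0.4,0,0,-3,0],[0.4,0,0,-6,0],[0.4,0,0,-9.5,0],[0.4,-4,1.7,-9.5,0],[0.4,-8,3.5,-9.5,0],[0.4,-12,5.2,-9.5,0],[0.4,-16,7,-9.5,0],[0.4,-20,8.7,-9.5,0],[0.4,-22,9.6,-9.5,0]]]'; python3 -m crank '[[[0.4,-3.5,1.6,0,0],[0.4,-3.5,1.6,0,0],[0.4,-3.5,1.6,0,0],[0.4,-3.5,1.6,0,0],[0.4,-3.5,1.6,0,0],[0.4,-3.5,1.6,0,0],[0.4,-3.5,1.6,0,0],[0.4,-3.5,1.6,0,0],[0.4,-3.5,1.6,0,0],[0.4,-3.5,1.6,0,0]]]'; python3 - <<'E'
from h import *
o,im,d=cap('wrist'); P=cloud('wrist',d,o); np.savez('w1.npz',im=im,d=d,P=P); cv2.imwrite('pics/w1.png',im[...,::-1])
go(401.6,5,140)
print('mini',blob(P,459.6,20.4,35,44,54),blob(P,459.6,20.4,35,10,54))
print('held',blob(P,*o['tool_pos'][:2],40,145,157), o['tool_pos'])
for n in('top','scene'):
  Q=cloud(n,np.load(n+'0.npz')['d'])
  for zz in ((22,30),(37,44),(51,59)): print(n,zz,blob(Q,618,176,50,*zz))
E
```

```text
time: 6.15
tool_pos: [428.9, 27.3, 140.4]
tcp_rot: [3.141, 0.001, 0.256]
contact_force: [0.9, 0.3, 0.1]
grip_width: 43.8
finger_force: 30.0
time: 7.15
tool_pos: [401.8, 4.2, 139.7]
tcp_rot: [3.142, 0.0, 0.257]
contact_force: [0.7, 0.7, -1.1]
grip_width: 43.9
finger_force: 30.0
t 7.2 pos [401.8   4.2 139.7] yaw 14.7 grip 44.1 30.0 -> shift [ 0.   -0.09 -0.03] turn 0 q6 1.13
mini (620, array([460.2,  20.9]), array([38.6, 39. ]), 14.0, array([46.7, 49. , 50.2])) (1376, array([460.2,  20.9]), array([38.6, 39. ]), 14.0, array([17. , 38.1, 49.9]))
held (5431, array([407.3,   5.6]), array([35.2, 76.5]), 14.6, array([147.7, 150.5, 153.6])) [401.81062888   4.15539079 139.65419218]
top (22, 30) (128, array([618.7, 166.4]), array([66.3, 80.5]), 18.7, array([22.6, 26. , 29.6]))
top (37, 44) (119, array([616.9, 177.3]), array([60.5, 58.6]), 42.1, array([38.4, 40.9, 43.5]))
top (51, 59) (171, array([618.4, 175.6]), array([41.5, 44.8]), 88.1, array([52.2, 55.4, 58.5]))
scene (22, 30) (285, array([617.6, 173. ]), array([66.8, 66.2]), 18.6, array([23.8, 28. , 29.6]))
scene (37, 44) (283, array([619.3, 177.9]), array([57.9, 59.3]), 36.1, array([38.8, 42.4, 43.8]))
scene (51, 59) (422, array([621., 176.]), array([44.5, 43.4]), 34.5, array([53.7, 56.7, 58.2]))
```

View pics/w1.png

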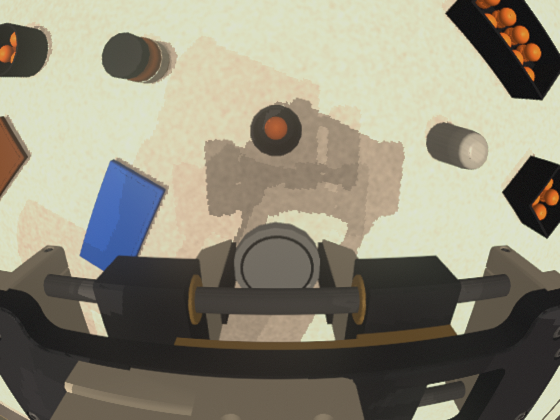

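Wrist view: the mini lid is held level at (277,262) and the mini pot is ahead at (276,130). Next, the lid's centre along tool x.

```bash
cat >> h.py <<'E'
def held(P,o,half,zlo,zhi):
    "front edge of the held lid in tool x, less half its size -> offset of lid centre from TCP along tool x (mm)"
    Rt=R.from_euler('xyz',o['tcp_rot']).as_matrix(); q=(P-o['tool_pos'])@Rt
    m=(np.abs(q[...,1])<6)&(q[...,2]<-zlo)&(q[...,2]>-zhi)&(q[...,0]<100)&(q[...,0]>-10)
    s=q[m]; print('n',len(s),'front',s[:,0].max().round(1),'offset x',(s[:,0].max()-half).round(1),'z',np.percentile(-s[:,2],[5,50,95]).round(1))
E
python3 - <<'E'
from h import *
z=np.load('w1.npz'); o=bot.get_obs(); held(z['P'],o,22.5,6,16)
go(460.2,20.9,110)
E
```

```text
n 1438 front 23.3 offset x 0.8 z [ 9.4 10.8 11.8]
t 7.2 pos [401.8   4.2 139.7] yaw 14.7 grip 44.1 30.0 -> shift [ 6.07 -0.14  2.97] turn 0 q6 1.13
```

```bash
python3 -m crank '[[[0.4,3,0,0,0],[0.4,6,-0.1,0,0],[0.4,6,-0.1,2,0],[0.4,6,-0.1,4.5,0],[0.4,6,-0.1,6.5,0],[0.4,6,-0.1,8,0],[0.4,6,-0.1,8.7,0],[0.4,6,-0.1,9.1,0],[0.4,6,-0.1,9.1,0],[0.4,6,-0.1,9.1,0]]]'; python3 -c "
from h import *
go(460.2,20.9,48)"
```

```text
time: 8.2
tool_pos: [460.0, 20.3, 49.3]
tcp_rot: [3.141, -0.001, 0.257]
contact_force: [-0.3, -0.3, -1.1]
grip_width: 43.9
finger_force: 30.0
t 8.2 pos [460.   20.3  49.3] yaw 14.7 grip 43.9 30.0 -> shift [ 0.03 -0.06  0.13] turn 0 q6 1.19
```

```bash
python3 -m crank '[[[0.4,0,0,0.05,0],[0.4,0,0,0.05,0],[0.4,0,0,0.05,0],[0.6,0,0,0.05,0],[1,0,0,0.05,0],[1,0,0,0.05,0],[1,0,0,0.05,0],[1,0,0,0.05,0],[1,0,0,0.05,0],[1,0,0,0.05,0]]]'; python3 -m crank '[[[1,0,0,-1,0],[1,0,0,-3,0],[1,-2,0,-6,0],[1,-4,0,-9,0],[1,-6,0,-10,0],[1,-6,0,-10,0],[1,-6,0,-10,0],[1,-6,0,-10,0],[1,-6,0,-10,0],[1,-6,0,-10,0]]]'; python3 - <<'E'
from h import *
o,im,d=cap('wrist'); P=cloud('wrist',d,o); np.savez('w2.npz',im=im,d=d,P=P); cv2.imwrite('pics/w2.png',im[60:260,150:430,::-1])
print('mini lid',blob(P,460,20.5,40,52,64)); q=P[(np.hypot(P[...,0]-460,P[...,1]-20.5)<18)&(P[...,2]>40)]; print(np.linalg.lstsq(np.c_[q[:,:2]-[460,20],np.ones(len(q))],q[:,2],rcond=None)[0])
print('pot',blob(P,460,20.5,40,12,47))
go(605,172,220)
E
```

```text
time: 9.2
tool_pos: [459.6, 20.3, 48.2]
tcp_rot: [3.142, 0.0, 0.257]
contact_force: [0.7, -0.1, 0.0]
grip_width: 91.1
finger_force: 0.0
time: 10.2
tool_pos: [401.7, 5.3, 147.6]
tcp_rot: [-3.141, 0.001, 0.257]
contact_force: [-0.1, -0.6, 0.1]
grip_width: 91.7
finger_force: 0.0
mini lid (2777, array([459.5,  21.1]), array([44.7, 45.1]), 14.5, array([57.2, 58.4, 59.5]))
[-2.40071835e-03  6.90408147e-05  5.84810813e+01]
pot None
t 10.25 pos [401.7   5.2 147.7] yaw 14.7 grip 91.5 0.0 -> shift [ 23.9  -10.97  -7.25] turn 0 q6 1.14
```

View pics/w2.png

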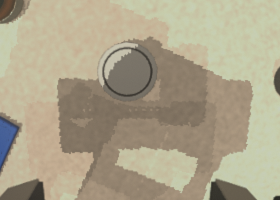

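The mini lid is down flat on its pot (crop (127,72)): top at 58.5 mm, level, centred to 1 mm. Next is the round lid.

```bash
python3 -m crank '[[[1,4,-2,0,0],[1,8,-4,0,0],[1,12,-6,0,0],[1,16,-8,0,0],[1,20,-10.5,0,0],[1,21.2,-11.2,0,0],[1,21.2,-11.2,0,0],[1,21.2,-11.2,0,0],[1,21.2,-11.2,0,0],[1,21.2,-11.2,0,0]]]';  python3 - <<'E'
from h import *
o,im,d=cap('wrist'); P=cloud('wrist',d,o); np.savez('w3.npz',im=im,d=d,P=P)
for zz in ((8,16),(22,30),(37,44)): print(zz,blob(P,617,175,80,*zz))
a=blob(P,617,175,80,37,44)[1]; go(*a,30)
E
```

```text
time: 11.25
tool_pos: [577.7, 166.4, 148.4]
tcp_rot: [3.141, 0.0, 0.256]
contact_force: [0.5, -0.0, -0.4]
grip_width: 91.6
finger_force: 0.0
(8, 16) (3920, array([615.5, 172. ]), array([ 64.6, 124.5]), 26.7, array([12. , 13.4, 14.6]))
(22, 30) (1390, array([617.3, 174.3]), array([66.5, 66.5]), 18.6, array([25.6, 27.2, 28.4]))
(37, 44) (4275, array([617.7, 177.6]), array([60.6, 60.7]), 59.5, array([40.3, 41.5, 42.6]))
t 11.3 pos [577.8 166.5 148.5] yaw 14.7 grip 92.1 0.0 -> shift [ 4.14 -0.07 11.85] turn 0 q6 1.47
```

```bash
python3 -m crank '[[[1,2,-0.1,2,0],[1,4.1,-0.1,5,0],[1,4.1,-0.1,8,0],[1,4.1,-0.1,10,0],[1,4.1,-0.1,11.2,0],[1,4.1,-0.1,11.8,0],[1,4.1,-0.1,11.8,0],[1,4.1,-0.1,11.8,0],[1,4.1,-0.1,11.8,0],[1,4.1,-0.1,11.8,0]]]'; python3 -m crank '[[[0.6,0,0,0,0],[0.6,0,0,0,0],[0.6,0,0,0,0],[0.6,0,0,0,0],[0.6,0,0,0,0],[0.6,0,0,0,0],[0.6,0,0,0,0],[0.6,0,0,0,0],[0.6,0,0,0,0],[0.6,0,0,0,0]]]'; python3 -c "
from h import *
go(430,292,140)"
```

```text
time: 12.3
tool_pos: [618.1, 178.8, 31.2]
tcp_rot: [3.141, -0.002, 0.257]
contact_force: [0.2, -0.8, -0.1]
grip_width: 91.5
finger_force: 0.0
time: 13.3
tool_pos: [617.5, 178.6, 30.2]
tcp_rot: [3.142, 0.0, 0.257]
contact_force: [0.4, -1.0, 0.9]
grip_width: 60.2
finger_force: 30.0
t 13.3 pos [617.5 178.6  30.2] yaw 14.7 grip 60.2 30.0 -> shift [-15.26 -15.73 -10.98] turn 0 q6 1.48
```

```bash
python3 -m crank '[[[0.6,0,0,-1,0],[0.6,0,0,-3,0],[0.6,0,0,-7,0],[0.6,0,0,-11,0],[0.6,-3,-3,-11,0],[0.6,-6,-6,-11,0],[0.6,-9,-9,-11,0],[0.6,-12,-12,-11,0],[0.6,-15.3,-15.7,-11,0],[0.6,-15.3,-15.7,-11,0]]]'; python3 -m crank '[[[0.6,0,0,0,0],[0.6,0,0,0,0],[0.6,0,0,0,0],[0.6,0,0,0,0],[0.6,0,0,0,0],[0.6,0,0,0,0],[0.6,0,0,0,0],[0.6,0,0,0,0],[0.6,0,0,0,0],[0.6,0,0,0,0]]]'; python3 - <<'E'
from h import *
o,im,d=cap('wrist'); P=cloud('wrist',d,o); np.savez('w4.npz',im=im,d=d,P=P)
held(P,o,31,6,16)
a=blob(P,488.5,307.5,40,44,54); print(a,blob(P,488.5,307.5,40,15,54)); go(*a[1],48)
E
```

```text
time: 14.3
tool_pos: [424.9, 294.1, 141.0]
tcp_rot: [-3.141, 0.002, 0.262]
contact_force: [0.7, 0.1, -0.6]
grip_width: 60.1
finger_force: 30.0
time: 15.3
tool_pos: [429.7, 291.7, 140.2]
tcp_rot: [3.141, -0.0, 0.257]
contact_force: [-0.4, -0.2, 0.2]
grip_width: 60.0
finger_force: 30.0
n 1824 front 31.1 offset x 0.1 z [10.  11.3 12.3]
(919, array([488.2, 308.9]), array([55. , 55.2]), 14.3, array([45.7, 49. , 50.2])) (2767, array([488.2, 308.9]), array([55. , 55.2]), 14.3, array([21.2, 35.6, 49.8]))
t 15.35 pos [429.7 291.7 140.2] yaw 14.7 grip 60.3 30.0 -> shift [ 6.1  -0.18  9.22] turn 0 q6 1.76
```

```bash
python3 -m crank '[[[0.6,3,0,0,0],[0.6,6.1,-0.2,0,0],[0.6,6.1,-0.2,2,0],[0.6,6.1,-0.2,4.5,0],[0.6,6.1,-0.2,6.5,0],[0.6,6.1,-0.2,8,0],[0.6,6.1,-0.2,8.7,0],[0.6,6.1,-0.2,9.2,0],[0.6,6.1,-0.2,9.2,0],[0.6,6.1,-0.2,9.2,0]]]';  python3 -m crank '[[[0.6,0,0,0.04,0],[0.6,0,0,0.04,0],[0.6,0,0,0.04,0],[0.7,0,0,0.04,0],[1,0,0,0.04,0],[1,0,0,0.04,0],[1,0,0,0.04,0],[1,0,0,0.04,0],[1,0,0,0.04,0],[1,0,0,0.04,0]]]'; python3 -m crank '[[[1,0,0,-1,0],[1,0,0,-3,0],[1,-2,0,-6,0],[1,-4,0,-9,0],[1,-6,0,-10,0],[1,-6,0,-10,0],[1,-6,0,-10,0],[1,-6,0,-10,0],[1,-6,0,-10,0],[1,-6,0,-10,0]]]'; python3 - <<'E'
from h import *
o,im,d=cap('wrist'); P=cloud('wrist',d,o); np.savez('w5.npz',im=im,d=d,P=P); cv2.imwrite('pics/w5.png',im[60:260,150:430,::-1])
a=(488.2,308.5)
print('lid',blob(P,*a,45,52,64)); q=P[(np.hypot(P[...,0]-a[0],P[...,1]-a[1])<26)&(P[...,2]>40)]; print(np.linalg.lstsq(np.c_[q[:,:2]-a,np.ones(len(q))],q[:,2],rcond=None)[0])
go(578,163,148,18.5)
E
```

```text
time: 16.35
tool_pos: [488.6, 309.3, 48.9]
tcp_rot: [-3.141, -0.001, 0.257]
contact_force: [0.5, -0.2, -0.1]
grip_width: 59.9
finger_force: 30.0
time: 17.35
tool_pos: [488.2, 309.1, 47.8]
tcp_rot: [3.141, 0.0, 0.257]
contact_force: [-0.1, 0.2, 0.8]
grip_width: 91.3
finger_force: 0.0
time: 18.35
tool_pos: [430.4, 293.8, 147.0]
tcp_rot: [3.141, 0.001, 0.257]
contact_force: [-0.2, -0.2, -0.3]
grip_width: 91.9
finger_force: 0.0
lid (5075, array([487.8, 309.5]), array([60.9, 61.3]), 78.1, array([57.3, 58.4, 59.5]))
[ 4.2349975   1.30013124 89.69089535]
t 18.4 pos [430.3 293.8 147.1] yaw 14.7 grip 91.9 0.0 -> shift [10.97 16.4  -0.1 ] turn -3.8 q6 1.77
```

View pics/w5.png

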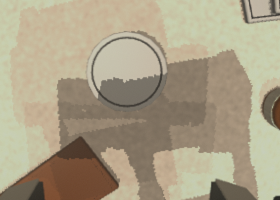

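The round lid is home too (crop (127,72)), at the right height and centred within 1 mm. Now the square lid.

```bash
python3 -m crank '[[[1,2,3,0,0],[1,4.5,6.5,0,0],[1,7,10,0,-2],[1,9,13,0,-3.8],[1,11,16.4,0,-3.8],[1,11,16.4,0,-3.8],[1,11,16.4,0,-3.8],[1,11,16.4,0,-3.8],[1,11,16.4,0,-3.8],[1,11,16.4,0,-3.8]]]';  python3 - <<'E'
from h import *
o,im,d=cap('wrist'); P=cloud('wrist',d,o); np.savez('w6.npz',im=im,d=d,P=P)
for zz in ((8,16),(22,30)): print(zz,blob(P,617,175,80,*zz))
a=blob(P,617,175,80,22,30); go(*a[1],16.3,a[3])
E
```

```text
time: 19.4
tool_pos: [577.6, 164.1, 148.0]
tcp_rot: [3.142, -0.0, 0.324]
contact_force: [0.6, 0.9, 0.0]
grip_width: 91.5
finger_force: 0.0
(8, 16) (4001, array([615.6, 172.1]), array([ 64.4, 124.8]), 26.6, array([12.1, 13.4, 14.6]))
(22, 30) (5637, array([617.6, 174.5]), array([65.5, 66.6]), 18.6, array([26.2, 27.5, 28.6]))
t 19.45 pos [577.8 164.  148. ] yaw 18.6 grip 92.1 0.0 -> shift [ 4.11  0.27 13.17] turn -0.0 q6 1.4
```

```bash
python3 -m crank '[[[1,2,0.2,2,0],[1,4.1,0.3,5,0],[1,4.1,0.3,8,0],[1,4.1,0.3,11,0],[1,4.1,0.3,12.5,0],[1,4.1,0.3,13.1,0],[1,4.1,0.3,13.1,0],[1,4.1,0.3,13.1,0],[1,4.1,0.3,13.1,0],[1,4.1,0.3,13.1,0]]]'; python3 -m crank '[[[0.6,0,0,0,0],[0.6,0,0,0,0],[0.6,0,0,0,0],[0.6,0,0,0,0],[0.6,0,0,0,0],[0.6,0,0,0,0],[0.6,0,0,0,0],[0.6,0,0,0,0],[0.6,0,0,0,0],[0.6,0,0,0,0]]]'; python3 -c "
from h import *
go(617.6,174.5,16)"
```

```text
time: 20.45
tool_pos: [618.7, 173.4, 18.1]
tcp_rot: [3.141, -0.002, 0.323]
contact_force: [-0.3, 0.0, -0.4]
grip_width: 92.0
finger_force: 0.0
time: 21.45
tool_pos: [618.0, 173.3, 16.8]
tcp_rot: [3.141, -0.0, 0.323]
contact_force: [-1.0, 0.2, 0.8]
grip_width: 65.3
finger_force: 30.0
t 21.45 pos [618.  173.3  16.8] yaw 18.5 grip 65.3 30.0 -> shift [-0.   -0.13  0.08] turn 0 q6 1.4
```

```bash
python3 -m crank '[[[0.6,0,0,-1,0],[0.6,0,0,-3,0],[0.6,0,0,-7,0],[0.6,0,0,-11,0],[0.6,-2.5,2.7,-12.4,5],[0.6,-5,5.4,-12.4,10],[0.6,-7.5,8.2,-12.4,15],[0.6,-10,10.9,-12.4,20],[0.6,-12.5,13.6,-12.4,25],[0.6,-15,16.3,-12.4,30]]]'; python3 -c "
from h import *
go(425.5,-257,140,-26)"
```

```text
time: 22.45
tool_pos: [526.9, -30.1, 141.6]
tcp_rot: [3.141, -0.001, -0.204]
contact_force: [0.7, -0.2, -0.5]
grip_width: 65.2
finger_force: 30.0
t 22.45 pos [526.9 -30.1 141.6] yaw -11.7 grip 65.2 30.0 -> shift [-5.34 24.27  0.16] turn 14.3 q6 1.57
```

```bash
python3 -m crank '[[[0.6,-0.8,4,0,5],[0.6,-1.6,8,0,10],[0.6,-2.5,12,0,14.3],[0.6,-3.4,16,0,14.3],[0.6,-4.3,20,0,14.3],[0.6,-5.3,24.3,0.2,14.3],[0.6,-5.3,24.3,0.2,14.3],[0.6,-5.3,24.3,0.2,14.3],[0.6,-5.3,24.3,0.2,14.3],[0.6,-5.3,24.3,0.2,14.3]]]'; python3 - <<'E'
from h import *
o,im,d=cap('wrist'); P=cloud('wrist',d,o); np.savez('w7.npz',im=im,d=d,P=P); cv2.imwrite('pics/w7.png',im[...,::-1])
held(P,o,33,6,16)
a=blob(P,480,-284,50,44,54); print(a,blob(P,480,-284,50,15,54),'long',blob(P,620,-175,80,44,54)); go(*a[1],48,a[3]-90)
E
```

```text
time: 23.45
tool_pos: [427.8, -255.3, 139.0]
tcp_rot: [-3.142, -0.0, -0.448]
contact_force: [-0.4, 0.0, -1.4]
grip_width: 65.6
finger_force: 30.0
n 1890 front 32.6 offset x -0.4 z [ 9.4 10.7 11.7]
(1365, array([ 479.9, -282.1]), array([60.5, 60.3]), 63.8, array([45.6, 49.1, 50.4])) (3958, array([ 479.9, -282.1]), array([60.5, 60.3]), 63.8, array([21.2, 35.7, 49.9])) long (1693, array([ 620.9, -174.5]), array([119.7,  58.8]), 64.4, array([44.7, 48.8, 50.3]))
t 23.5 pos [ 427.8 -255.3  139. ] yaw -25.7 grip 65.9 30.0 -> shift [5.86 0.16 9.1 ] turn 0.5 q6 1.33
```

View pics/w7.png

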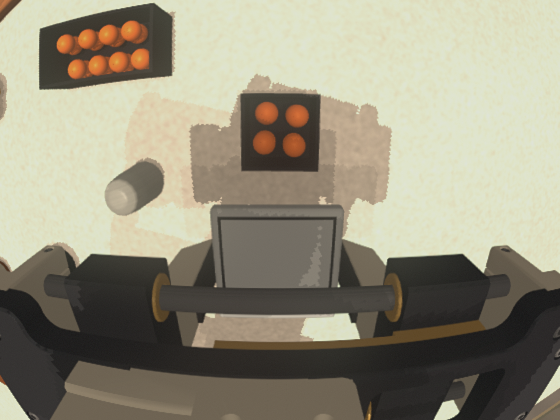

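The held lid is square to the tool at (277,250), the square pot is at (280,132), and the salt at (135,185) is clear.

```bash
python3 -m crank '[[[0.6,3,0.1,0,0],[0.6,5.9,0.2,0,0.5],[0.6,5.9,0.2,2,0.5],[0.6,5.9,0.2,4.5,0.5],[0.6,5.9,0.2,6.5,0.5],[0.6,5.9,0.2,8,0.5],[0.6,5.9,0.2,8.7,0.5],[0.6,5.9,0.2,9.05,0.5],[0.6,5.9,0.2,9.05,0.5],[0.6,5.9,0.2,9.05,0.5]]]';  python3 -m crank '[[[0.6,0,0,0.05,0],[0.6,0,0,0.05,0],[0.6,0,0,0.05,0],[0.75,0,0,0.05,0],[1,0,0,0.05,0],[1,0,0,0.05,0],[1,0,0,0.05,0],[1,0,0,0.05,0],[1,0,0,0.05,0],[1,0,0,0.05,0]]]'; python3 -m crank '[[[1,0,0,-1,0],[1,0,0,-3,0],[1,-2,0,-6,0],[1,-4,0,-9,0],[1,-6,0,-10,0],[1,-6,0,-10,0],[1,-6,0,-10,0],[1,-6,0,-10,0],[1,-6,0,-10,0],[1,-6,0,-10,0]]]'; python3 - <<'E'
from h import *
o,im,d=cap('wrist'); P=cloud('wrist',d,o); np.savez('w8.npz',im=im,d=d,P=P); cv2.imwrite('pics/w8.png',im[60:260,150:430,::-1])
print('lid',blob(P,480,-282,50,52,64))
go(580,154,148,26.6)
E
```

```text
time: 24.5
tool_pos: [480.0, -284.1, 49.1]
tcp_rot: [3.141, -0.001, -0.458]
contact_force: [0.3, -1.3, -0.8]
grip_width: 66.0
finger_force: 30.0
time: 25.5
tool_pos: [479.5, -283.9, 47.8]
tcp_rot: [3.141, -0.0, -0.459]
contact_force: [0.6, -0.1, -0.2]
grip_width: 92.0
finger_force: 0.0
time: 26.5
tool_pos: [425.8, -257.4, 147.1]
tcp_rot: [-3.141, 0.001, -0.459]
contact_force: [0.1, -0.6, 0.6]
grip_width: 91.8
finger_force: 0.0
lid (7338, array([ 478.7, -282.9]), array([66.2, 66.1]), 63.8, array([57.1, 58.4, 59.6]))
t 26.55 pos [ 425.8 -257.3  147.2] yaw -26.3 grip 91.9 0.0 -> shift [ -4.39 -43.71  -0.07] turn -52.9 q6 1.33
```

View pics/w8.png

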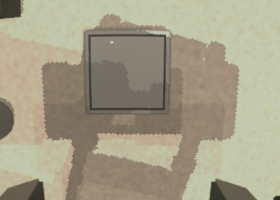

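The square lid is home and square to its pot (63.8° for both), 1.2 mm off centre. Last is the long lid, gripped across its short side.

```bash
python3 -m crank '[[[1,0.3,-4,-0.5,-7],[1,0.6,-8,-1,-15],[1,0.9,-12,-1,-23],[1,1.2,-16,-1,-31],[1,1.5,-20,-1,-39],[1,1.8,-24,-1,-47],[1,2.1,-28,-1,-55],[1,2.4,-32,-1,-63],[1,2.6,-36,-1,-71],[1,2.7,-40,-1,-79]]]'; python3 -c "
from h import *
o=bot.get_obs(); go(642,118,158,o=o)
print(116.6-np.degrees(o['tcp_rot'][2]))"
```

```text
time: 27.55
tool_pos: [627.7, 91.0, 157.2]
tcp_rot: [-3.141, 0.0, 0.926]
contact_force: [0.7, -0.6, 0.8]
grip_width: 91.9
finger_force: 0.0
t 27.55 pos [627.7  91.  157.2] yaw 53.1 grip 91.9 0.0 -> shift [ 3.02 -0.49 -0.08] turn 0 q6 0.67
63.54916147625223
```

```bash
python3 -m crank '[[[1,1.5,-0.2,0,-8],[1,3,-0.5,0,-16],[1,3,-0.5,0,-24],[1,3,-0.5,0,-32],[1,3,-0.5,0,-40],[1,3,-0.5,0,-48],[1,3,-0.5,0,-56],[1,3,-0.5,0,-63.5],[1,3,-0.5,0,-63.5],[1,3,-0.5,0,-63.5]]]'; python3 - <<'E'
from h import *
o,im,d=cap('wrist'); P=cloud('wrist',d,o); np.savez('w9.npz',im=im,d=d,P=P); cv2.imwrite('pics/w9.png',im[...,::-1])
a=blob(P,615.6,172,80,8,16); print(a); go(*a[1],2.5,a[3]+90)
E
```

```text
time: 28.55
tool_pos: [641.2, 116.3, 157.4]
tcp_rot: [-3.141, -0.0, 2.025]
contact_force: [0.4, -0.4, 0.3]
grip_width: 91.5
finger_force: 0.0
(8906, array([615.4, 171.9]), array([ 64.5, 124.6]), 26.6, array([12.1, 13.4, 14.7]))
t 28.6 pos [641.2 116.2 157.4] yaw 116.0 grip 91.9 0.0 -> shift [ 6.13  0.13 15.49] turn -0.6 q6 -0.39
```

View pics/w9.png

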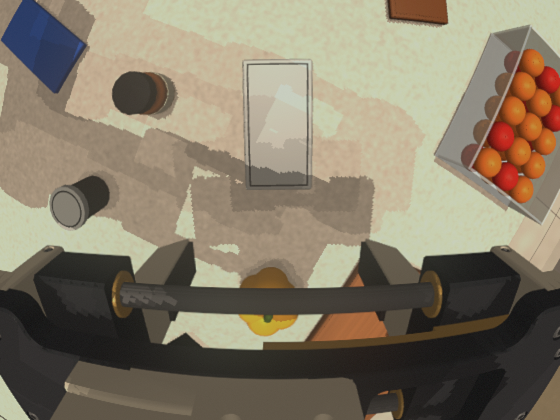

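The light-grey long lid is at (278,124), alone and aligned with the tool, and the spice jar at (140,92) is clear.

```bash
python3 -m crank '[[[1,3,0.1,0,-0.6],[1,6.1,0.1,2,-0.6],[1,6.1,0.1,6,-0.6],[1,6.1,0.1,10,-0.6],[1,6.1,0.1,13,-0.6],[1,6.1,0.1,14.5,-0.6],[1,6.1,0.1,15.1,-0.6],[1,6.1,0.1,15.4,-0.6],[1,6.1,0.1,15.4,-0.6],[1,6.1,0.1,15.4,-0.6]]]'; python3 -m crank '[[[0.6,0,0,0,0],[0.6,0,0,0,0],[0.6,0,0,0,0],[0.6,0,0,0,0],[0.6,0,0,0,0],[0.6,0,0,0,0],[0.6,0,0,0,0],[0.6,0,0,0,0],[0.6,0,0,0,0],[0.6,0,0,0,0]]]'; python3 -c "
from h import *
go(615.4,171.9,2.5)"
```

```text
time: 29.6
tool_pos: [616.2, 171.5, 5.3]
tcp_rot: [3.139, 0.001, 2.038]
contact_force: [0.1, -0.4, -0.8]
grip_width: 91.7
finger_force: 0.0
time: 30.6
tool_pos: [615.2, 171.4, 3.9]
tcp_rot: [3.141, 0.0, 2.039]
contact_force: [-0.9, -0.3, 3.1]
grip_width: 64.0
finger_force: 30.0
t 30.6 pos [615.2 171.4   3.9] yaw 116.8 grip 64.0 30.0 -> shift [0.04 0.04 0.14] turn 0 q6 -0.32
```

```bash
python3 -m crank '[[[0.6,0,0,-1,0],[0.6,0,0,-3,0],[0.6,0,0,-7,0],[0.6,0,0,-11,0],[0.6,0,0,-14,0],[0.6,-3,-1.9,-14,3],[0.6,-6,-3.8,-14,8],[0.6,-9,-5.7,-14,14],[0.6,-12.5,-8,-14,20],[0.6,-16,-10.2,-14,26]]]'; python3 -c "
from h import *
go(569,-282.7,144,64.4)"
```

```text
time: 31.6
tool_pos: [595.8, -18.7, 144.2]
tcp_rot: [-3.142, 0.0, 1.581]
contact_force: [0.2, 0.1, -1.3]
grip_width: 63.8
finger_force: 30.0
t 31.6 pos [595.8 -18.7 144.2] yaw 90.6 grip 63.8 30.0 -> shift [-2.637e+01 -2.950e+00  2.000e-02] turn 26.2 q6 -0.17
```

```bash
python3 -m crank '[[[0.6,-4,-0.4,0,5],[0.6,-8,-0.8,0,10],[0.6,-12,-1.2,0,15],[0.6,-16,-1.7,0,20],[0.6,-20,-2.2,0,26.2],[0.6,-24,-2.7,0,26.2],[0.6,-26.4,-3,0,26.2],[0.6,-26.4,-3,0,26.2],[0.6,-26.4,-3,0,26.2],[0.6,-26.4,-3,0,26.2]]]'; python3 - <<'E'
from h import *
o,im,d=cap('wrist'); P=cloud('wrist',d,o); np.savez('w10.npz',im=im,d=d,P=P); cv2.imwrite('pics/w10.png',im[...,::-1])
held(P,o,62,3,16)
a=blob(P,620.9,-174.5,75,44,54); print(a,blob(P,620.9,-174.5,75,15,54)); go(*a[1],50,a[3])
E
```

```text
time: 32.6
tool_pos: [570.2, -280.7, 143.9]
tcp_rot: [-3.141, -0.0, 1.129]
contact_force: [0.4, -0.6, -0.7]
grip_width: 63.3
finger_force: 30.0
n 3441 front 62.5 offset x 0.5 z [ 8.4  9.5 10.5]
(1498, array([ 618.7, -179.5]), array([107.3,  58.6]), 64.1, array([45.8, 49.1, 50.4])) (5962, array([ 620.6, -175.6]), array([116. ,  58.6]), 64.1, array([18. , 34.8, 49.8]))
t 32.65 pos [ 570.3 -280.5  144. ] yaw 64.7 grip 63.2 30.0 -> shift [11.2   0.07  9.4 ] turn 0.6 q6 -0.14
```

View pics/w10.png

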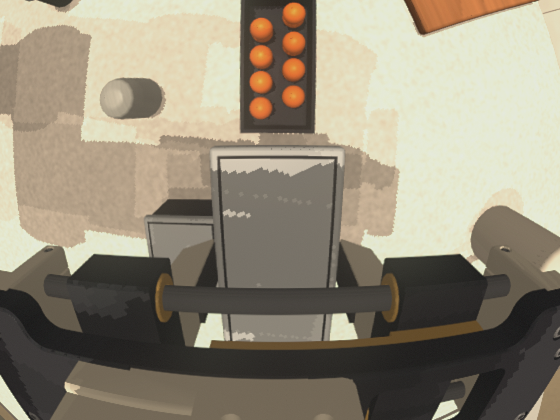

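The held lid is straight at (280,240). The pot's near end and sides are seen at (278,130), and its centre from the near edge, (621,-174.6), agrees with the earlier view.

```bash
python3 -c "
from h import *
go(620.9,-175,49.2,64.2)"
```

```text
t 32.65 pos [ 570.3 -280.5  144. ] yaw 64.7 grip 63.2 30.0 -> shift [11.7   0.07  9.48] turn 0.5 q6 -0.14
```

```bash
python3 -m crank '[[[0.6,4,0,0,0.5],[0.6,8,0.1,0,0.5],[0.6,11.7,0.1,0,0.5],[0.6,11.7,0.1,1,0.5],[0.6,11.7,0.1,3.5,0.5],[0.6,11.7,0.1,6,0.5],[0.6,11.7,0.1,7.5,0.5],[0.6,11.7,0.1,8,0.5],[0.6,11.7,0.1,8,0.5],[0.6,11.7,0.1,8,0.5]]]'; python3 -c "
from h import *
go(620.9,-175,49.2,64.2)"
```

```text
time: 33.65
tool_pos: [621.7, -176.6, 64.8]
tcp_rot: [3.14, 0.0, 1.119]
contact_force: [0.4, -1.0, -0.0]
grip_width: 64.0
finger_force: 30.0
t 33.65 pos [ 621.7 -176.6   64.8] yaw 64.1 grip 64.0 30.0 -> shift [ 0.11 -0.14  1.56] turn -0.1 q6 0.06
```

```bash
python3 -m crank '[[[0.6,0.1,-0.1,0.4,0],[0.6,0.1,-0.1,0.8,0],[0.6,0.1,-0.1,1.1,0],[0.6,0.1,-0.1,1.3,0],[0.6,0.1,-0.1,1.4,0],[0.6,0.1,-0.1,1.4,0],[0.6,0.1,-0.1,1.4,0],[0.6,0.1,-0.1,1.4,0],[0.6,0.1,-0.1,1.4,0],[0.6,0.1,-0.1,1.4,0]]]'; python3 -c "
from h import *
go(620.9,-175,49.0,64.2)"
```

```text
time: 34.65
tool_pos: [620.7, -175.2, 49.9]
tcp_rot: [3.141, 0.0, 1.119]
contact_force: [0.2, 0.0, -0.5]
grip_width: 63.7
finger_force: 30.0
t 34.65 pos [ 620.7 -175.2   49.9] yaw 64.1 grip 63.7 30.0 -> shift [0.03 0.01 0.09] turn -0.1 q6 0.06
```

Now release, rise and back off to look.

```bash
python3 -m crank '[[[0.6,0,0,0.07,0],[0.6,0,0,0.07,0],[0.6,0,0,0.07,0],[0.75,0,0,0.07,0],[1,0,0,0.07,0],[1,0,0,0.07,0],[1,0,0,0.07,0],[1,0,0,0.07,0],[1,0,0,0.07,0],[1,0,0,0.07,0]]]'; python3 -m crank '[[[1,0,0,-1,0],[1,0,0,-3,0],[1,-3,0,-6,0],[1,-6,0,-10,0],[1,-8,0,-13,0],[1,-8,0,-13,0],[1,-8,0,-13,0],[1,-8,0,-13,0],[1,-8,0,-13,0],[1,-8,0,-13,0]]]'; python3 - <<'E'
from h import *
o,im,d=cap('wrist'); P=cloud('wrist',d,o); cv2.imwrite('pics/w11.png',im[...,::-1])
print('long lid',blob(P,620.9,-175,75,52,64))
o,im,d=cap('top'); Q=cloud('top',d); cv2.imwrite('pics/top1.png',im[120:300,130:430][...,::-1].repeat(2,0).repeat(2,1))
for k,c in dict(mini=(459,20.5),round=(488,308),square=(479,-283),long=(621,-175),salt=(493,-140),spice=(489,150)).items(): print(k,blob(Q,*c,75 if k=='long' else 45,52,72))
E
```

```text
time: 35.65
tool_pos: [620.7, -175.2, 49.1]
tcp_rot: [3.142, 0.0, 1.119]
contact_force: [-0.2, -0.4, -0.5]
grip_width: 92.0
finger_force: 0.0
time: 36.65
tool_pos: [585.6, -246.3, 177.9]
tcp_rot: [-3.139, -0.0, 1.12]
contact_force: [0.4, 0.8, -0.3]
grip_width: 91.9
finger_force: 0.0
long lid (10609, array([ 620.9, -174.5]), array([124.2,  64.5]), 63.7, array([57.1, 58.4, 59.6]))
mini (103, array([468.8,  14.4]), array([44.3, 20.1]), 60.0, array([54.3, 59.1, 63.9]))
round (412, array([487.8, 308.5]), array([60. , 60.4]), 49.6, array([54.1, 59.3, 64.2]))
square None
long (822, array([ 624.9, -163.7]), array([98.1, 64.7]), 63.7, array([53.5, 58.5, 63.3]))
salt (121, array([ 491.8, -141.8]), array([31.4, 30.1]), 88.5, array([55.8, 62. , 67.7]))
spice (150, array([491.5, 149.5]), array([34.2, 35.3]), 0.6, array([58.8, 64.8, 70. ]))
```

View pics/w11.png

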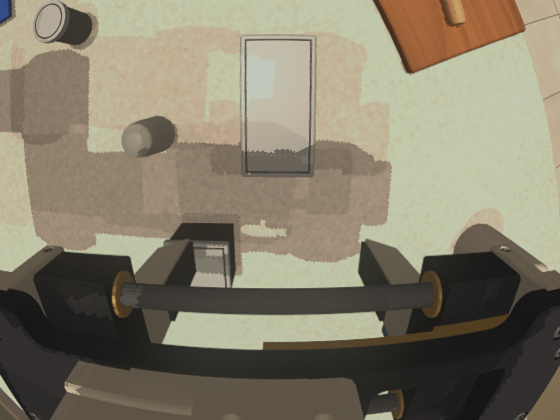

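View pics/top1.png

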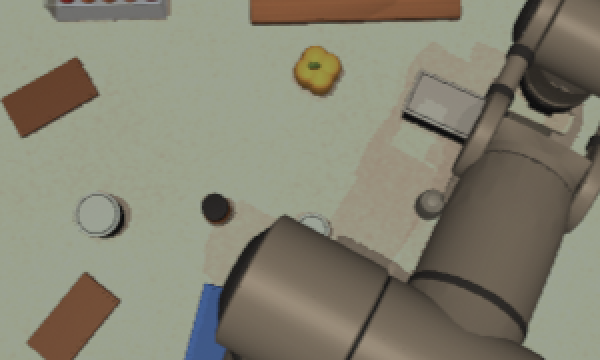

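The wrist view shows the long lid level on its pot at (278,105), at 63.7° and home height. The salt stands at (148,137), the spice jar at (62,22) and the square lid lies closed at (215,265). The top view shows the round lid at (100,215) on its pot. The robot touches nothing, so I hand it in.

```bash
python3 -c "
from plant import bot
print(bot.close_job())"
```

```text
the job is handed in; nothing more can be done
None
```

All four lids were fitted in order from the top down, each measured level and within about 1–2 mm of its pot's centre; the job was handed in at about 37 s, and no verdict was returned.

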